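# Load the fourth boss and index the weld fixture to its third click

### The job

Take the long plain round boss out of the pocket tray and stand it upright, fully home, in the one empty socket of the hand indexing table, leaving the other parts in their pockets. Then grip the black T-bar knob, turn the table anticlockwise back against its home stop, and from there count clockwise to the third click and no further. Finish while still holding the knob steady at that third stop, ready for the tack weld: do not let go.

Things in the scene. Friction and masses are not known exactly. Their poses are not given: they have to be found in the camera images.
- boss_center (a point): centre (half-way up) of the loose weld-on boss to be taken: plain round bare-steel cylinder, 16 mm diameter, 50 mm long, dark bore in its top, 40 to 85 g. It stands upright in one of the tray's pockets, its lower 12 mm inside the pocket and 38 mm above the tray's top: by far the tallest part in the tray. z is its own axis (up)
- tray: plywood pocket tray screwed to the board, 125 (x) x 180 (y) x 20 mm high, origin under its centre. Six square pockets 19 mm wide and 12 mm deep (pocket floor 8 mm above the board) at x = -27.5 or +27.5 mm and y = -55, 0 or +55 mm in its frame; two stand empty
- short_boss: another part in the tray, to be left: plain round steel boss 16 mm diameter, only 22 mm long; origin at its underside
- hex_stub: another part in the tray, to be left: hexagonal steel standoff about 17 mm across, 26 mm long; origin at its underside
- flange_bush: another part in the tray, to be left: flanged steel bush 22 mm long, 17 mm diameter with a 28 mm flange on top; origin at its underside
- rig: hand indexing table bolted to the board: grey flange 224 mm across, origin under its centre on the vertical turning axis. On it turns an aluminium plate with 24 scalloped lobes (194 mm, top 32 mm above the board) with a four-armed spider, four square sockets 72 mm from the axis and the T-bar on top. Three sockets hold fixed bosses (tops 82 mm above the board). The click plunger is on the +x side
- nest (a point): centre of the empty socket's floor, 32 mm above the board, 72 mm from the turning axis; it turns with the plate (rig's -x side at joint value 0). The socket is a steel block 28 mm square, 16 mm high, with a round hole 17.5 mm wide through it that flares by 2 mm all round in its top 4 mm; a seated boss stands on this point, 34 mm out of the block. Axes: z up, x radially in to the axis
- knob_grip (a point): the place to grip the black T-bar knob fixed on the plate's centre: on the turning axis, 98 mm above the board, in the bar. The bar is 64 mm long (along the point's x), 18 mm thick (along its y) and 34 mm high, from 76 to 110 mm above the board, with a collar 38 mm wide just below (the bar itself is dial_c50). z up; its x axis lies along the rig's x at joint value 0
- dial (a joint): angle of plate and knob, rad, growing clockwise seen from above. 0 = notch at the home stop (hard stop at -0.02); a notch every 15 degrees: first click 0.262, second 0.524, third 0.785; it could turn on to 1.60. Starts in notch 1 or 2. The detent gives about 0.35 N m (0.5 to 1 felt at the wrist): it changes sign at each crest half-way between notches, and a notch holds the plate when let go

How it is judged:
On the way, in this order (a step that is already met when the one before it is completed fails the run):
1. the long boss stands fully home in the empty socket and has been let go (z of boss_center in the frame of nest below 0.028 m and horizontal distance between boss_center and nest below 0.005 m and angle between boss_center's own z axis and vertical below 0.17 rad and contact force between the fingers and boss below 0.1 N), for 0.2 s.
2. the table has been turned back to its home stop by the knob (value of joint dial below 0.06 rad and contact force between the fingers and dial_c50 above 2 N), for 0.1 s.
At the end, for the whole second after the job is handed in: The plate stands still in its third notch (0.785 rad, within 0.07 rad) with the fingers still gripping the T-bar (over 2 N), and the long boss stands upright (within 0.17 rad) and fully home in its socket (within 5 mm of its centre, less than 3 mm above its floor) (value of joint dial between 0.715 and 0.855 rad and velocity of joint dial between -0.1 and 0.1 rad/s and contact force between the fingers and dial_c50 above 2 N and z of boss_center in the frame of nest below 0.028 m and horizontal distance between boss_center and nest below 0.005 m and angle between boss_center's own z axis and vertical below 0.17 rad); the arm keeps its last pose, push and grip.
It fails at once if the table was turned past the third stop, over the crest towards the fourth (value of joint dial above 0.95 rad).
It fails at once if another part was taken or knocked out of its pocket (distance of any of short_boss, hex_stub, flange_bush from where it was at the start of the episode above 0.012 m).
It also fails if it takes over 48 s, if anything falls off the work surface, if the arm or the gripper's body presses on something with over 40 N, if the wrist force passes 120 N, or if a joint passes its speed limit or range.

### The arm

A 7-joint arm with a two-finger parallel gripper is mounted at the origin on the work surface. World frame = base frame: x ahead of the robot, y to its left, z up, the work surface at z = 0. Lengths are in m, angles in rad, forces in N, time in s.
With the tool pointing down it reaches from about 0.425 to 0.925 m from the base axis. Payload 6.8 kg.
Tool frame: the origin (TCP) lies between the finger pads; the fingertips stand 17 mm ahead of it and the grasp point (between the pads) lies 2 mm behind it; z points along the fingers, y is the direction in which the jaws open and shut (so a half turn about z gives the same grasp; the last joint's range is limited). The gripper opens to 85 mm and grips with 20 to 120 N. Pads are 22 mm wide; open, the fingers measure 114 mm over their backs; the gripper's body (76 mm by 85 mm) begins 54 mm behind the grasp point. The pads swing forward as they close: fully open they stand 13 mm farther back than shut.
Start: joints at [-1.346, 0.477, 0.022, 1.555, -0.011, 1.109, -0.083], TCP at [0.221, 0.638, 0.248] pointing down, gripper open.
Joint ranges: [-2.96, 2.96], [-0.34, 2.1], [-1.41, 1.46], [0.24, 2.44], [-1.37, 4.51], [0.17, 1.92], [-2.96, 2.96]. Speed limits (rad/s): [2.39, 2.39, 3.14, 3.14, 3.14, 3.14, 3.14].

### API

Orientations are given as a unit quaternion [w, x, y, z].
In Python, from station import bot gives the robot as it stands. The module is installed in compiled form; this text tells all that it offers.
- The arm moves only by the tool carry_out, never from a script. Its argument "moves" is a list of rows, each a list of 3 entries, a list of its own where there are three numbers: the turn, a rotation vector about the tool's x, y, z in degrees, then the shift along the tool's x, y, z in cm, then the finger opening in cm, from 0 to 8.54. A call has 1 to 5 rows; each row is the pose to reach, as a shift and turn from the pose commanded when the call began, along the tool's axes at that moment; what a row does not reach only later rows make up. A row lasts 1/8 s, in which the tool goes at most 62.5 mm and 10.7 degrees, less where a joint would pass 70% of its speed; a pose out of reach is approached as far as the arm can. A call with a gripper value outside its range is refused whole. The fingers move at their own pace and stop on an object; "newtons" is the grip in N (left out, the last holds). Time passes only in rows, so rows that repeat a pose let the fingers close. It gives the time, the measured TCP pose, the force and the opening at its end, in the units of the state.
- bot.get_obs(): the state, without advancing time (a new reading comes with each control period).
- bot.read_camera(name): name is "scene" or "top"; returns the picture (384x512x3 uint8, red, green, blue); there is no depth.
- bot.camera_info(name): a dict with "vertical_fov" (degrees; the focal length in pixels is half the picture's height over the tangent of half this angle, whatever the lens; pixels are square), "cx", "cy" (the principal point, pixels), "k1" (the pictures are not rectified: a ray, as slopes to the right and down, at radius r is drawn at 1 + k1 r^2 times it, then the intrinsics apply), "position" and "attitude" of the camera in the world. Camera axes: x right, y up, looking along -z (the intrinsics and any distortion apply to the point x, -y, -z); pixel columns grow to the right and rows downward; lengths in m; the calibration is good to about 2 mm. A picture is of the moment at which its call begins. camera_info takes no time and is no camera call.
- bot.hand_in(): hands the job in, once; it reports no verdict.
Trained networks look in the newest picture that a camera, given by its name, has taken for a name from the list of things; names that differ only in an ending like _2 or _b are one class to them, and where a whole thing is asked for, a point or a joint stands for the part that bears it (a point fixed in the world has none). Each returns a list of dicts, best first, with "score" (0 to 1); they miss things now and then, are a little off and sometimes report something else, mostly with a low value. They report only what shows in the picture. A call takes as long as a camera call.
- bot.silhouettes(label, camera): "region" (384x512 bool, what is visible of it) and "location" ([column, row] in pixels, amid what is visible of it).
The state is a dict: "t": time; "q": joint angles; "joint_vel": joint speeds; "joint_torque": joint torques, N m; "eef_pos": TCP position; "tool_rot": TCP orientation; "contact_force": force on the tool from outside, world axes, zero at the start; "torque": the same for the moment, N m; "gripper_width": opening from 0.0 (shut) to 1.0 (fully open).
Only numpy, scipy, OpenCV 4.12 (cv2) and the standard library are available. Lean on these libraries where they do the work, as an engineer would, in place of code of your own. Each camera call takes 0.05 s, during which the arm holds its last target. There are 200 camera calls.

## Working session

There is one attempt and no reset: what is moved stays moved. The work goes in short steps, Python scripts to look and compute and a tool call to move; the robot and the scene stay as the last step left them, time stands still between calls to the robot, and variables do not carry over. Pictures are saved under pics/ and viewed, about 8 in all and at most 12, crops included, and the job is handed in when it is done.

Besides the shell and the picture viewer there is one more tool, called after ">>>" as name(argument=value, ...) on one line, values as JSON. carry_out: Moves the arm, as the interface text tells. Its arguments: {"type":"object","properties":{"moves":{"type":"array"},"newtons":{"type":"number"}},"required":["moves"]}

```bash
mkdir -p pics; cat > h.py <<'E'
import numpy as np, cv2
from station import bot
from scipy.spatial.transform import Rotation as R
def rot(q): return R.from_quat([q[1],q[2],q[3],q[0]]).as_matrix()
def cam(n):
    c=bot.camera_info(n); f=192/np.tan(np.radians(c["vertical_fov"])/2)
    a=np.array(c["attitude"],float); M=a if a.shape==(3,3) else rot(a)
    return c,f,M,np.array(c["position"])
def proj(n,P):
    c,f,M,p=cam(n); d=(np.atleast_2d(P)-p)@M
    s=np.c_[d[:,0],-d[:,1]]/-d[:,2:]; s=s*(1+c["k1"]*(s**2).sum(1,keepdims=True))
    return s*f+[c["cx"],c["cy"]]
def onz(n,uv,z):
    c,f,M,p=cam(n); t=(np.array(uv,float)-[c["cx"],c["cy"]])/f; s=t.copy()
    for _ in range(30): s=t/(1+c["k1"]*(s@s))
    d=M@np.array([s[0],-s[1],-1]); return p+d*(z-p[2])/d[2]
def snap(n,fn):
    im=bot.read_camera(n); cv2.imwrite(fn,im[:,:,::-1]); return im
E
python3 - <<'E'
from h import *
for n in("scene","top"):
    print(bot.camera_info(n)); im=snap(n,f"pics/{n}0.png")
    for l in("boss_center","tray","rig","knob_grip","nest"):
        for d in bot.silhouettes(l,n)[:2]:
            print(n,l,round(d["score"],2),d["location"],d["region"].sum())
o=bot.get_obs(); print(o)
a=cv2.imread("pics/scene0.png");b=cv2.imread("pics/top0.png")
E
```

```text
{'vertical_fov': 55.58905145714321, 'cx': 259.41280652172895, 'cy': 193.42906391681564, 'k1': -0.09935493579844085, 'position': array([ 0.79475336, -0.26757056,  0.60413315]), 'attitude': array([0.88257551, 0.30518424, 0.10855305, 0.34079215])}
scene boss_center 0.71 [227.3, 301.1] 175
scene tray 0.82 [193.2, 329.0] 7907
scene rig 0.78 [329.1, 203.3] 8518
scene knob_grip 0.62 [328.3, 195.1] 5734
scene nest 0.93 [330.4, 193.4] 5817
{'vertical_fov': 56.069024563849666, 'cx': 258.7599227166477, 'cy': 195.56201541574447, 'k1': -0.017115031105898012, 'position': array([0.50112995, 0.0032791 , 0.91351138]), 'attitude': array([ 0.71494571,  0.01499223, -0.01303566, -0.69889766])}
top tray 0.64 [338.6, 173.0] 3535
top rig 0.96 [196.9, 168.6] 6615
top knob_grip 0.89 [195.3, 170.1] 4756
top nest 0.92 [189.6, 171.4] 4648
{'t': 0.6, 'q': array([-1.34610298,  0.47701533,  0.02240328,  1.55541967, -0.01147721,
        1.10928576, -0.08308505]), 'joint_vel': array([ 8.66828643e-04, -1.42900642e-03,  5.37684383e-05, -5.75397778e-04,
       -6.61520645e-04,  1.68605768e-05, -2.59783239e-05]), 'joint_torque': array([-7.46438000e-04, -5.96008301e+01,  1.60535954e+00, -2.81429297e+01,
        1.24601915e-02,  1.68353712e-03,  2.18178303e-05]), 'eef_pos': array([0.22051774, 0.63797408, 0.24828937]), 'tool_rot': array([ 4.45950103e-06,  1.65629441e-01,  9.86188059e-01, -9.13977854e-08]), 'contact_force': array([ 0.28291884, -0.4151993 ,  0.50233928]), 'torque': array([-0.00270368, -0.01637418, -0.02249209]), 'gripper_width': 0.9970933527178315}
```

View pics/scene0.png

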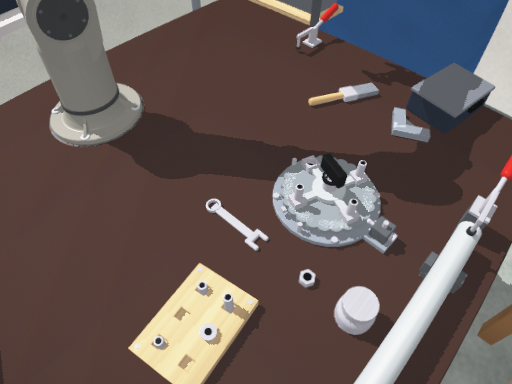

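View pics/top0.png

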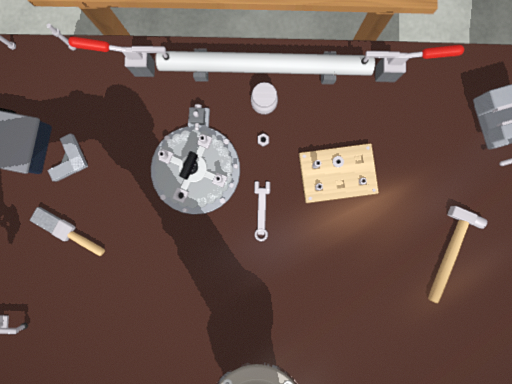

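The scene view shows the tray near (193,329) with the tall boss near (228,300), and the rig near (329,200). The top view has the rig at (196,169) and the tray at (339,173). Next I'll enlarge both.

```bash
python3 - <<'E'
from h import *
s=cv2.imread("pics/scene0.png");t=cv2.imread("pics/top0.png")
def c(i,x,y,w,h): return cv2.resize(i[y:y+h,x:x+w],(400,300),interpolation=cv2.INTER_CUBIC)
# 100x75 -> x4 ; 120x90 -> x3.33
cv2.imwrite("pics/crop1.png",np.vstack([np.hstack([c(t,140,95,120,120*3//4+0),c(t,290,130,100,75)]),np.hstack([c(s,265,145,140,105),c(s,125,255,140,105)])]))
print(onz("top",[196,169],.03),onz("scene",[327,200],.03))
from scipy.spatial.transform import Rotation as R
for n in("scene","top"):
    d=bot.silhouettes("tray",n)[0]["region"].astype(np.uint8)
    cs,_=cv2.findContours(d,0,2); k=cv2.boxPoints(cv2.minAreaRect(max(cs,key=len))); 
    hull=cv2.convexHull(max(cs,key=len)); ap=cv2.approxPolyDP(hull,8,True)[:,0]
    print(n,[(p.tolist(),onz(n,p,.02)[:2].round(3).tolist()) for p in ap])
    for l in("boss_center","short_boss","hex_stub","flange_bush"):
        for e in bot.silhouettes(l,n)[:1]: print(n,l,round(e["score"],2),e["location"],onz(n,e["location"],.03 if l!="boss_center" else .04).round(3))
E
```

```text
[0.59806879 0.16208174 0.03      ] [0.61394711 0.14855887 0.03      ]
scene [([200, 263], [0.526, -0.111]), ([258, 303], [0.651, -0.097]), ([203, 383], [0.674, -0.244]), ([169, 383], [0.638, -0.278]), ([130, 346], [0.552, -0.285])]
scene boss_center 0.71 [227.3, 301.1] [ 0.618 -0.133  0.04 ]
scene hex_stub 0.56 [204.3, 286.8] [ 0.569 -0.139  0.03 ]
scene flange_bush 0.66 [208.9, 331.9] [ 0.629 -0.186  0.03 ]
top [([371, 145], [0.669, -0.271]), ([376, 193], [0.549, -0.285]), ([306, 202], [0.523, -0.111]), ([299, 153], [0.645, -0.092])]
top short_boss 0.6 [363.9, 180.8] [ 0.578 -0.251  0.03 ]
top hex_stub 0.36 [319.8, 185.6] [ 0.564 -0.143  0.03 ]
top flange_bush 0.59 [339.3, 160.8] [ 0.626 -0.19   0.03 ]
```

View pics/crop1.png

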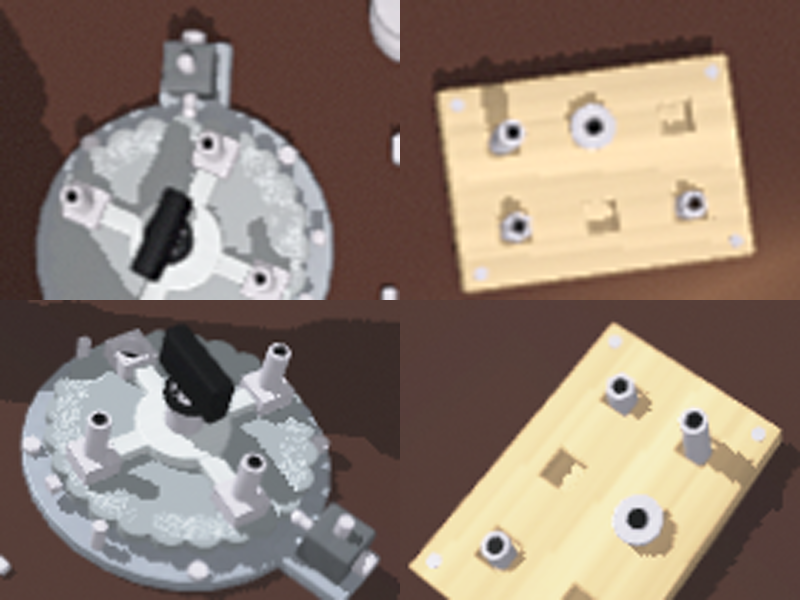

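The boss bore shows at top (318,162.8) and scene (227.9,297.4). The rig boss tops are at top (161.6,154.1), (202.1,138.2) and (218.3,179). The empty socket is on the side nearest the robot. The T-bar is at about (190,166), with its long axis close to the empty-socket arm.

```bash
cat >> h.py <<'E'
from scipy.optimize import least_squares
def tri(pairs,x0=(.6,0,.05)):
    r=least_squares(lambda X:np.concatenate([proj(n,X)[0]-uv for n,uv in pairs]),x0); return r.x,np.abs(r.fun).max()
E
python3 - <<'E'
from h import *
print("boss",onz("top",[318,162.8],.058),onz("scene",[227.9,297.4],.058),tri([("top",[318,162.8]),("scene",[227.9,297.4])]))
T=[[161.6,154.1],[202.1,138.2],[218.3,179]];S=[[299.7,187],[363,162.9],[353.9,202]]
t=[onz("top",u,.082) for u in T]; s=[onz("scene",u,.082) for u in S]
print(np.round(t,4),np.round(s,4))
# fit rig: centre, angle; sockets at ang k*90. top indices: T0 =far left(+y), T1=+x, T2=-y
def obs(p):
    c=p[:2];th=p[2]; d=lambda a:np.array([np.cos(a),np.sin(a)])
    B=lambda k,z:np.r_[c+.072*d(th+k*np.pi/2),z]   # k=0 : nest dir+pi => +x boss
    r=[]
    for k,u in((1,T[0]),(0,T[1]),(-1,T[2])): r.append(proj("top",B(k,.082))[0]-u)
    for k,u in PA: r.append(proj("scene",B(k,.082))[0]-u)
    r.append(proj("scene",B(2,.048))[0]-[309.8,164.25])
    return np.concatenate(r)
import itertools
best=None
for pm in itertools.permutations((1,0,-1)):
    PA=list(zip(pm,S)); f=least_squares(obs,[.6,.16,-.3])
    if best is None or f.cost<best[0]: best=(f.cost,f.x,f.fun,pm)
print(best); c=best[1][:2];th=best[1][2]; print("nest",c-.072*np.array([np.cos(th),np.sin(th)]),np.degrees(th))
# plunger: direction of rig x
print("plunger",onz("top",[140+187/3.333,95+63/3.333],.04),onz("top",[140+190/3.333,95+85/3.333],.03))
E
```

```text
boss [ 0.61636373 -0.1333604   0.058     ] [ 0.6196389  -0.13277761  0.058     ] (array([ 0.61802905, -0.13252714,  0.05465765]), np.float64(0.5629233325302039))
[[0.6253 0.2338 0.082 ]
 [0.6646 0.1407 0.082 ]
 [0.5703 0.1004 0.082 ]] [[0.5754 0.1011 0.082 ]
 [0.6301 0.2345 0.082 ]
 [0.6691 0.1404 0.082 ]]
(np.float64(8.615995239271799), array([ 0.60120697,  0.16692326, -0.38130667]), array([ 0.07225851, -1.13349816,  0.29627614, -1.47837547,  0.18039248,
       -1.77262767, -0.73514215,  0.02444884, -1.10625651, -0.32180192,
       -0.58155903, -0.24724335,  0.0263843 , -2.86799568]), (-1, 1, 0))
nest [0.53437807 0.19371688] -21.847262849536566
plunger [0.73251321 0.16416721 0.04      ] [0.71867805 0.16326544 0.03      ]
```

```bash
cat >> h.py <<'E'
def go(P,yaw):
    "shift (cm) in tool axes to TCP target P, turn about tool z (deg) to bring jaw (tool y) to world yaw; tilt"
    o=bot.get_obs(); M=rot(o["tool_rot"]); y=np.degrees(np.arctan2(M[1,1],M[0,1]))
    print("t",round(o["t"],2),"pos",o["eef_pos"].round(4),"jaw",y.round(2),"tilt",np.degrees(np.arccos(-M[2,2])).round(2),"w",round(o["gripper_width"],3),"F",o["contact_force"].round(1),"Tq",o["torque"].round(2))
    print("shift cm",(M.T@(np.array(P)-o["eef_pos"])*100).round(2),"turn",round(-(yaw-y),2))
E
```

>>> carry_out(moves=[[[0, 0, 3], [-4.2, -4, 0], 8], [[0, 0, 3], [-8.4, -8, 0], 8], [[0, 0, 3], [-12.6, -12, 0], 7], [[0, 0, 3], [-16.8, -16, 0], 6], [[0, 0, 3], [-21, -20, 0], 5]])

```text
t: 1.72
eef_pos: [0.3545, 0.3787, 0.2486]
tool_rot: [0.0, 0.191, 0.982, 0.0]
contact_force: [0.6, 0.6, -0.2]
gripper_width: 0.583
```

```bash
python3 -c "
from h import *
go([.618,-.133,.12],68)"
```

```text
t 1.73 pos [0.3545 0.3787 0.2486] jaw 67.93 tilt 0.05 w 0.583 F [ 0.6  0.6 -0.2] Tq [ 0.04 -0.09  0.02]
shift cm [-43.65 -37.52  12.84] turn -0.07
```

>>> carry_out(moves=[[[0, 0, 0], [-4.4, -3.8, 0], 4], [[0, 0, 0], [-8.8, -7.6, 0], 4], [[0, 0, 0], [-13.1, -11.4, 0], 4], [[0, 0, 0], [-17.5, -15.1, 0], 4], [[0, 0, 0], [-21.8, -18.8, 0], 4]])

```text
t: 2.35
eef_pos: [0.4859, 0.1226, 0.2487]
tool_rot: [0.0, 0.191, 0.982, 0.0]
contact_force: [1.0, 0.4, 1.1]
gripper_width: 0.47
```

>>> carry_out(moves=[[[0, 0, 0], [-4.4, -3.8, 0], 4], [[0, 0, 0], [-8.8, -7.6, 0], 4], [[0, 0, 0], [-13.1, -11.4, 2], 4], [[0, 0, 0], [-17.5, -15.1, 4], 4], [[0, 0, 0], [-21.8, -18.7, 6.2], 4]])

```text
t: 2.98
eef_pos: [0.618, -0.1325, 0.186]
tool_rot: [0.001, 0.191, 0.982, 0.0]
contact_force: [0.8, 0.7, 0.8]
gripper_width: 0.468
```

```bash
python3 - <<'E'
from h import *
go([.618,-.133,.12],68)
s=snap("scene","pics/s1.png");t=snap("top","pics/t1.png")
def c(i,x,y,w,h): return cv2.resize(i[y:y+h,x:x+w],(400,300),interpolation=cv2.INTER_CUBIC)
cv2.imwrite("pics/crop2.png",np.hstack([c(s,165,235,140,105),c(t,260,110,120,90)])[:,:,::-1])
E
```

```text
t 2.98 pos [ 0.618  -0.1325  0.186 ] jaw 67.96 tilt 0.07 w 0.468 F [0.8 0.7 0.8] Tq [0.08 0.   0.02]
shift cm [-0.02 -0.05  6.6 ] turn -0.04
```

View pics/crop2.png

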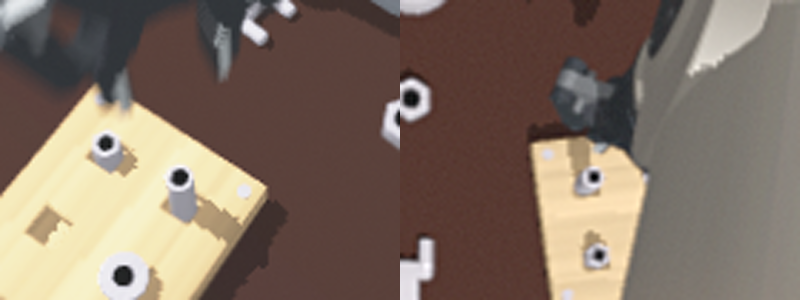

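The hand is above the tray and the boss bore is in view. The fingers show higher in the image because of their height. I'll go lower and compare.

>>> carry_out(moves=[[[0, 0, 0], [0, 0, 4], 4], [[0, 0, 0], [0, 0, 8], 4], [[0, 0, 0], [0, 0, 11.5], 4], [[0, 0, 0], [0, 0, 11.5], 4]])

```text
t: 3.58
eef_pos: [0.6148, -0.1299, 0.069]
tool_rot: [-0.003, 0.191, 0.982, -0.0]
contact_force: [-0.9, -0.2, 0.4]
gripper_width: 0.463
```

```bash
python3 - <<'E'
from h import *
go([.618,-.133,.049],68)
s=snap("scene","pics/s2.png")
p=bot.get_obs()["eef_pos"]; print(proj("scene",[p,p+[0,0,-.017]]), proj("scene",[.618,-.133,.058]))
cv2.imwrite("pics/crop3.png",cv2.resize(s[235:340,165:305],(560,420),interpolation=cv2.INTER_CUBIC)[:,:,::-1])
E
```

```text
t 3.58 pos [ 0.6148 -0.1299  0.069 ] jaw 67.97 tilt 0.31 w 0.463 F [-0.9 -0.2  0.4] Tq [-0.02  0.02 -0.02]
shift cm [-0.42 -0.17  2.  ] turn -0.03
[[226.96187272 291.77191435]
 [227.57042801 295.99346359]] [[227.05461507 296.8255981 ]]
```

View pics/crop3.png

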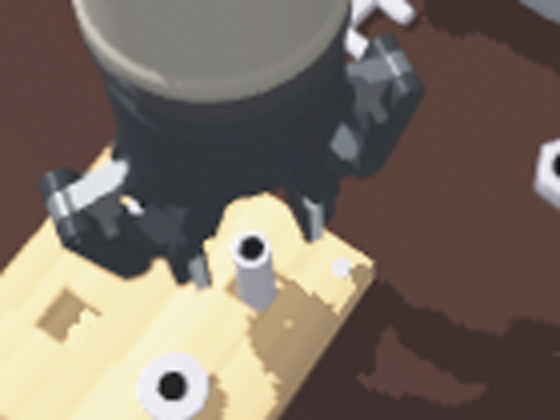

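The fingertips straddle the boss, at about (200,283) and (312,235) in the crop, with the bore at (251,247). The TCP reads 4 mm off, so I'll check whether that settles.

>>> carry_out(moves=[[[0, 0, 0], [0, 0, 0], 4], [[0, 0, 0], [0, 0, 0], 4]])

```text
t: 3.88
eef_pos: [0.6179, -0.1311, 0.0731]
tool_rot: [0.001, 0.191, 0.982, 0.0]
contact_force: [-0.3, -0.7, -0.9]
gripper_width: 0.468
```

```bash
python3 -c "
from h import *
go([.618,-.133,.049],68)"
```

```text
t 3.88 pos [ 0.6179 -0.1311  0.0731] jaw 67.93 tilt 0.16 w 0.468 F [-0.3 -0.7 -0.9] Tq [ 0.03  0.03 -0.  ]
shift cm [-0.07 -0.17  2.41] turn -0.07
```

>>> carry_out(moves=[[[0, 0, 0], [0, -0.1, 1.1], 4], [[0, 0, 0], [0, -0.1, 2.2], 4], [[0, 0, 0], [0, -0.1, 2.2], 4], [[0, 0, 0], [0, -0.1, 2.2], 4]])

```text
t: 4.38
eef_pos: [0.6163, -0.132, 0.049]
tool_rot: [-0.0, 0.191, 0.982, -0.0]
contact_force: [-0.4, 0.2, 0.2]
gripper_width: 0.467
```

>>> carry_out(moves=[[[0, 0, 0], [0, 0, 0], 2.4], [[0, 0, 0], [0, 0, 0], 1], [[0, 0, 0], [0, 0, 0], 1], [[0, 0, 0], [0, 0, 0], 1], [[0, 0, 0], [0, 0, 0], 1]], newtons=50)

```text
t: 5.0
eef_pos: [0.6167, -0.132, 0.0496]
tool_rot: [0.0, 0.191, 0.982, 0.0]
contact_force: [0.6, -0.1, 3.5]
gripper_width: 0.166
```

```bash
python3 -c "
from h import *
go([.618,-.133,.049],68)"
```

```text
t 5.0 pos [ 0.6167 -0.132   0.0496] jaw 67.93 tilt 0.04 w 0.166 F [ 0.6 -0.1  3.5] Tq [ 0.04  0.07 -0.02]
shift cm [-0.15 -0.05  0.06] turn -0.07
```

>>> carry_out(moves=[[[0, 0, 0], [0, 0, -3], 1], [[0, 0, 0], [0, 0, -7], 1], [[0, 0, 0], [0, 0, -11], 1], [[0, 0, 0], [0, 0, -14], 1], [[0, 0, 0], [0, 0, -14], 1]])

```text
t: 5.62
eef_pos: [0.6176, -0.1322, 0.1915]
tool_rot: [0.002, 0.191, 0.982, 0.0]
contact_force: [-0.4, 0.4, -0.9]
gripper_width: 0.172
```

```bash
python3 -c "
from h import *
go([.5345,.1935,.19],68)"
```

```text
t 5.62 pos [ 0.6176 -0.1322  0.1915] jaw 67.93 tilt 0.24 w 0.172 F [-0.4  0.4 -0.9] Tq [-0.03  0.01  0.04]
shift cm [19.95 27.06  0.1 ] turn -0.07
```

>>> carry_out(moves=[[[0, 0, 0], [2.8, 3.8, 0], 1], [[0, 0, 0], [5.7, 7.7, 0], 1], [[0, 0, 0], [8.5, 11.6, 0], 1], [[0, 0, 0], [11.4, 15.4, 0], 1], [[0, 0, 0], [14.2, 19.3, 0], 1]])

```text
t: 6.25
eef_pos: [0.5557, 0.1016, 0.1877]
tool_rot: [-0.001, 0.191, 0.982, -0.001]
contact_force: [1.2, 1.1, -0.4]
gripper_width: 0.168
```

>>> carry_out(moves=[[[0, 0, 0], [2.8, 3.8, 0], 1], [[0, 0, 0], [4.8, 6.6, 0], 1], [[0, 0, 0], [5.8, 7.8, 2], 1], [[0, 0, 0], [5.8, 7.8, 4], 1], [[0, 0, 0], [5.8, 7.8, 4], 1]])

```text
t: 6.88
eef_pos: [0.5308, 0.1938, 0.1467]
tool_rot: [-0.002, 0.191, 0.982, -0.002]
contact_force: [-0.2, -0.2, -0.7]
gripper_width: 0.171
```

```bash
python3 - <<'E'
from h import *
go([.5345,.1935,.073],68)
s=snap("scene","pics/s4.png");t=snap("top","pics/t4.png")
p=bot.get_obs()["eef_pos"]
for n in("scene","top"): print(n,"boss bottom,top; nest top",proj(n,[p+[0,0,-.041],p+[0,0,.009],[.5345,.1935,.048]]).round(1).tolist())
cv2.imwrite("pics/crop4.png",np.hstack([cv2.resize(s[115:220,265:405],(400,300),interpolation=cv2.INTER_CUBIC),cv2.resize(t[140:230,130:250],(400,300),interpolation=cv2.INTER_CUBIC)])[:,:,::-1])
E
```

```text
t 6.88 pos [0.5308 0.1938 0.1467] jaw 67.96 tilt 0.32 w 0.171 F [-0.2 -0.2 -0.7] Tq [-0.05  0.02 -0.01]
shift cm [-0.38  0.14  7.37] turn -0.04
scene boss bottom,top; nest top [[312.9, 140.2], [316.4, 120.6], [309.8, 161.5]]
top boss bottom,top; nest top [[174.9, 193.8], [169.3, 192.8], [180.9, 194.2]]
```

View pics/crop4.png

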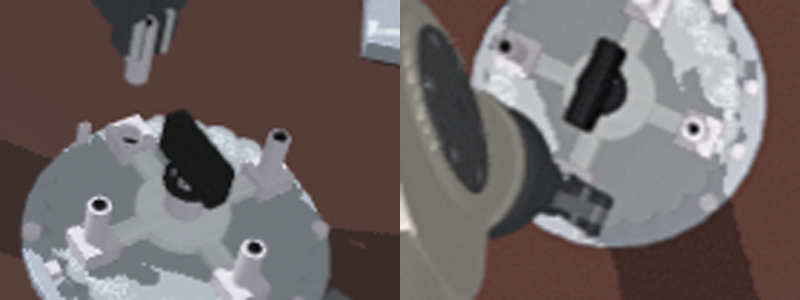

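In the scene crop the boss's lower end is at (137,78) and the hole at (128,139). Both sit about 2 px below their predictions, so the aim is consistent. I'll lower to just above the socket, let it settle, and compare directly.

>>> carry_out(moves=[[[0, 0, 0], [0, 0, 2.5], 1], [[0, 0, 0], [0, 0, 5], 1], [[0, 0, 0], [0, 0, 5.2], 1], [[0, 0, 0], [0, 0, 5.2], 1], [[0, 0, 0], [0, 0, 5.2], 1]])

```text
t: 7.6
eef_pos: [0.5338, 0.1946, 0.0985]
tool_rot: [0.001, 0.192, 0.981, 0.001]
contact_force: [0.0, -0.6, -0.1]
gripper_width: 0.164
```

```bash
python3 - <<'E'
from h import *
go([.5325,.1935,.073],68)
s=snap("scene","pics/s5.png")
p=bot.get_obs()["eef_pos"]; n="scene"
print(onz("scene",[309.8,161.5],.048),onz("scene",[309.8,162.1],.048))
print(n,"boss bottom,top; nest top",proj(n,[p+[0,0,-.041],p+[0,0,.009],[.5325,.1935,.048]]).round(1).tolist())
cv2.imwrite("pics/crop5.png",cv2.resize(s[125:195,275:365],(720,560),interpolation=cv2.INTER_CUBIC)[:,:,::-1])
E
```

```text
t 7.6 pos [0.5338 0.1946 0.0985] jaw 67.92 tilt 0.12 w 0.164 F [ 0.  -0.6 -0.1] Tq [-0.    0.05 -0.08]
shift cm [ 0.08 -0.15  2.55] turn -0.08
[0.5345397  0.19341011 0.048     ] [0.53556618 0.19204475 0.048     ]
scene boss bottom,top; nest top [[310.4, 157.9], [313.5, 140.3], [309.0, 161.0]]
```

View pics/crop5.png

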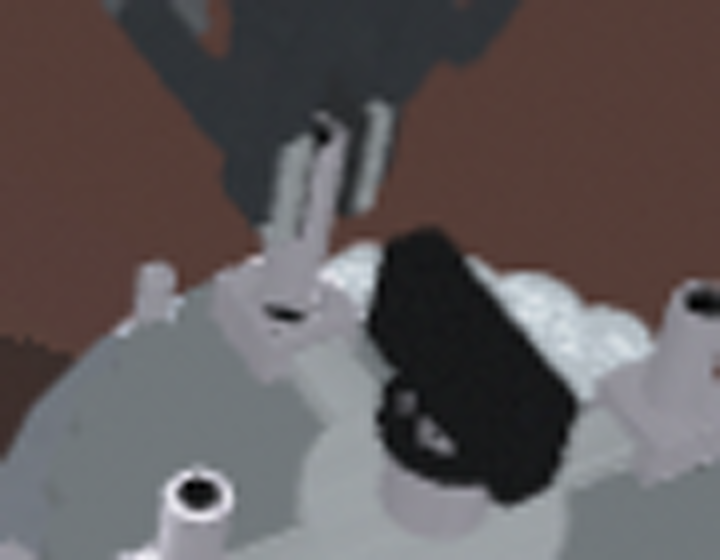

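The boss sits just over the socket: bore at (322,130) and the visible part of the hole at (285,313). It is aligned within about 1–2 mm, inside the flare's capture range, so I'll lower gently while watching the force.

>>> carry_out(moves=[[[0, 0, 0], [0.05, -0.1, 0.5], 1], [[0, 0, 0], [0.05, -0.1, 0.9], 1], [[0, 0, 0], [0.05, -0.1, 1.2], 1], [[0, 0, 0], [0.05, -0.1, 1.4], 1], [[0, 0, 0], [0.05, -0.1, 1.4], 1]])

```text
t: 8.28
eef_pos: [0.5318, 0.1935, 0.0829]
tool_rot: [-0.0, 0.191, 0.982, -0.0]
contact_force: [-0.2, 0.2, 0.2]
gripper_width: 0.165
```

```bash
python3 -c "
from h import *
go([.533,.194,.073],68)"
```

```text
t 8.28 pos [0.5318 0.1935 0.0829] jaw 67.94 tilt 0.04 w 0.165 F [-0.2  0.2  0.2] Tq [ 0.17 -0.15 -0.09]
shift cm [-0.09  0.09  0.99] turn -0.06
```

>>> carry_out(moves=[[[0, 0, 0], [0, 0, 0.4], 1], [[0, 0, 0], [0, 0, 0.7], 1], [[0, 0, 0], [0, 0, 0.9], 1], [[0, 0, 0], [0, 0, 1.0], 1], [[0, 0, 0], [0, 0, 1.0], 1]])

```text
t: 8.9
eef_pos: [0.532, 0.1934, 0.0736]
tool_rot: [-0.0, 0.192, 0.981, -0.0]
contact_force: [-1.5, 0.4, 3.9]
gripper_width: 0.164
```

```bash
python3 -c "
from h import *
go([.533,.194,.073],68)"
```

```text
t 8.9 pos [0.532  0.1934 0.0736] jaw 67.92 tilt 0.02 w 0.164 F [-1.5  0.4  3.9] Tq [-0.11  0.39  0.09]
shift cm [-0.07  0.09  0.06] turn -0.08
```

The height and force fit a seated boss. One small push, then release.

>>> carry_out(moves=[[[0, 0, 0], [0, 0, 0.1], 1], [[0, 0, 0], [0, 0, 0.1], 1], [[0, 0, 0], [0, 0, 0], 2.5], [[0, 0, 0], [0, 0, 0], 4], [[0, 0, 0], [0, 0, 0], 4]])

```text
t: 9.52
eef_pos: [0.532, 0.1935, 0.0731]
tool_rot: [-0.0, 0.191, 0.982, -0.0]
contact_force: [-0.4, 0.5, 1.0]
gripper_width: 0.466
```

>>> carry_out(moves=[[[0, 0, 0], [0, 0, -1], 4], [[0, 0, 0], [0, 0, -3], 4], [[0, 0, 0], [0, 0, -6], 4], [[0, 0, 0], [0, 0, -8], 4], [[0, 0, 0], [0, 0, -8], 4]])

```text
t: 10.15
eef_pos: [0.5332, 0.194, 0.1552]
tool_rot: [0.001, 0.191, 0.981, 0.001]
contact_force: [-0.4, 0.2, 0.1]
gripper_width: 0.468
```

```bash
python3 - <<'E'
from h import *
go([.599,.167,.155],68)
s=snap("scene","pics/s6.png")
print("predicted seated top",proj("scene",[[.533,.194,.082]]))
cv2.imwrite("pics/crop6.png",cv2.resize(s[125:215,265:385],(640,480),interpolation=cv2.INTER_CUBIC)[:,:,::-1])
E
```

```text
t 10.15 pos [0.5332 0.194  0.1552] jaw 67.92 tilt 0.22 w 0.468 F [-0.4  0.2  0.1] Tq [-0.02  0.04  0.  ]
shift cm [-7.11 -0.03  0.04] turn -0.08
predicted seated top [[311.44957083 149.48044502]]
```

View pics/crop6.png

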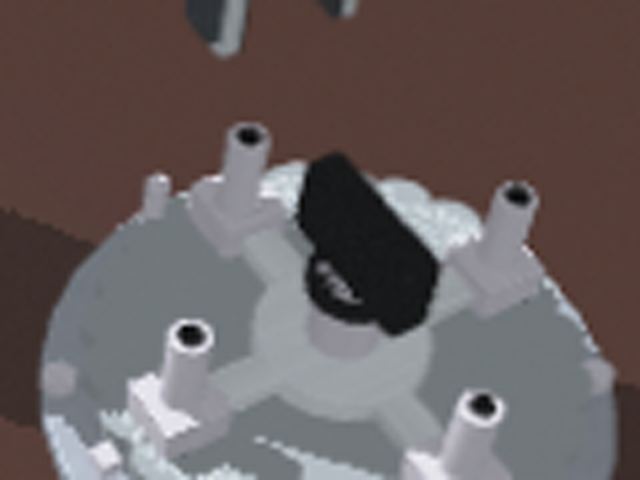

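The boss stands in the socket, its top at crop (249,133), level with the fixed bosses and at the predicted spot. On to the knob at about (0.599, 0.1665).

>>> carry_out(moves=[[[0, 0, 0], [-3.5, 0, 0], 4.5], [[0, 0, 0], [-7.1, -0.1, 0], 4.5], [[0, 0, 0], [-7.1, -0.1, 2], 4.5], [[0, 0, 0], [-7.1, -0.1, 4.5], 4.5], [[0, 0, 0], [-7.1, -0.1, 5.9], 4.5]])

```text
t: 10.82
eef_pos: [0.5953, 0.1661, 0.0915]
tool_rot: [-0.002, 0.191, 0.982, -0.001]
contact_force: [-0.2, 0.7, 0.3]
gripper_width: 0.53
```

>>> carry_out(moves=[[[0, 0, 0], [0, 0, 0], 4.5], [[0, 0, 0], [0, 0, 0], 4.5]])

```text
t: 11.08
eef_pos: [0.5975, 0.1662, 0.0947]
tool_rot: [0.0, 0.191, 0.982, 0.0]
contact_force: [-0.3, -0.3, 0.3]
gripper_width: 0.525
```

```bash
python3 -c "
from h import *
go([.599,.1665,.096],68)"
```

```text
t 11.07 pos [0.5975 0.1662 0.0947] jaw 67.94 tilt 0.02 w 0.525 F [-0.3 -0.3  0.3] Tq [-0.07 -0.04  0.01]
shift cm [-0.12  0.08 -0.13] turn -0.06
```

>>> carry_out(moves=[[[0, 0, 0], [-0.1, 0, -0.1], 3], [[0, 0, 0], [-0.1, 0, -0.1], 1.2], [[0, 0, 0], [-0.1, 0, -0.1], 1.2], [[0, 0, 0], [-0.1, 0, -0.1], 1.2], [[0, 0, 0], [-0.1, 0, -0.1], 1.2]], newtons=80)

```text
t: 11.7
eef_pos: [0.6004, 0.1696, 0.0968]
tool_rot: [0.002, 0.19, 0.982, 0.003]
contact_force: [4.6, 8.3, -0.3]
gripper_width: 0.194
```

```bash
python3 -c "
from h import *
go([.599,.1665,.096],68)"
```

```text
t 11.7 pos [0.6004 0.1696 0.0968] jaw 68.09 tilt 0.39 w 0.194 F [ 4.6  8.3 -0.3] Tq [ 1.18 -0.43  0.08]
shift cm [ 0.02 -0.34  0.08] turn 0.09
```

>>> carry_out(moves=[[[0, 0, 0], [0, 0.3, 0], 1.2], [[0, 0, -4], [0, 0.3, 0], 1.2], [[0, 0, -8], [0, 0.3, 0], 1.2], [[0, 0, -12], [0, 0.3, 0], 1.2], [[0, 0, -15], [0, 0.3, 0], 1.2]])

```text
t: 12.32
eef_pos: [0.6007, 0.1696, 0.0968]
tool_rot: [0.001, 0.061, 0.998, 0.001]
contact_force: [0.2, 2.8, 4.2]
gripper_width: 0.2
```

>>> carry_out(moves=[[[0, 0, 0], [0, 0, 0], 1.2], [[0, 0, 0], [0, 0, 0], 1.2]])

```text
t: 12.58
eef_pos: [0.6007, 0.1696, 0.0968]
tool_rot: [0.001, 0.061, 0.998, 0.001]
contact_force: [0.1, 2.4, 6.1]
gripper_width: 0.199
```

```bash
python3 -c "
from h import *
go([.6004,.1696,.096],83)"
```

```text
t 12.57 pos [0.6007 0.1696 0.0968] jaw 83.0 tilt 0.19 w 0.199 F [0.1 2.4 6.1] Tq [ 0.43 -0.02  0.52]
shift cm [ 0.03 -0.01  0.08] turn -0.0
```

>>> carry_out(moves=[[[0, 0, -1], [0, 0, 0], 1.2], [[0, 0, -2], [0, 0, 0], 1.2], [[0, 0, -2], [0, 0, 0], 1.2]])

```text
t: 12.95
eef_pos: [0.6007, 0.1697, 0.0968]
tool_rot: [0.001, 0.044, 0.999, 0.001]
contact_force: [-0.2, 2.1, 5.8]
gripper_width: 0.195
```

```bash
python3 -c "
from h import *
go([.6004,.1696,.096],83)"
```

```text
t 12.95 pos [0.6007 0.1697 0.0968] jaw 84.97 tilt 0.19 w 0.195 F [-0.2  2.1  5.8] Tq [ 0.45 -0.05  0.29]
shift cm [ 0.03 -0.01  0.08] turn 1.97
```

>>> carry_out(moves=[[[0, 0, -1], [0, 0, 0], 1.2], [[0, 0, -2], [0, 0, 0], 1.2], [[0, 0, -2], [0, 0, 0], 1.2]])

```text
t: 13.32
eef_pos: [0.6007, 0.1697, 0.0968]
tool_rot: [0.001, 0.026, 1.0, 0.001]
contact_force: [0.3, 2.2, 6.0]
gripper_width: 0.198
```

```bash
python3 -c "
from h import *
go([.6004,.1696,.096],83)"
```

```text
t 13.32 pos [0.6007 0.1697 0.0968] jaw 86.98 tilt 0.2 w 0.198 F [0.3 2.2 6. ] Tq [ 0.48 -0.12  0.35]
shift cm [ 0.03 -0.01  0.08] turn 3.98
```

>>> carry_out(moves=[[[0, 0, -1.5], [0, 0, 0], 1.2], [[0, 0, -3], [0, 0, 0], 1.2], [[0, 0, -3], [0, 0, 0], 1.2]])

```text
t: 13.7
eef_pos: [0.6007, 0.1697, 0.0968]
tool_rot: [0.001, 0.003, 1.0, 0.001]
contact_force: [0.4, 3.9, 6.1]
gripper_width: 0.198
```

```bash
python3 -c "
from h import *
go([.6004,.1696,.096],83)"
```

```text
t 13.7 pos [0.6007 0.1697 0.0968] jaw 89.71 tilt 0.22 w 0.198 F [0.4 3.9 6.1] Tq [ 0.57 -0.   -1.26]
shift cm [ 0.03 -0.01  0.08] turn 6.71
```

>>> carry_out(moves=[[[0, 0, -1.5], [0, 0, 0], 1.2], [[0, 0, -3], [0, 0, 0], 1.2], [[0, 0, -3], [0, 0, 0], 1.2]])

```text
t: 14.08
eef_pos: [0.601, 0.1696, 0.0969]
tool_rot: [0.002, -0.022, 1.0, 0.002]
contact_force: [0.2, 5.4, 6.1]
gripper_width: 0.196
```

```bash
python3 -c "
from h import *
go([.6004,.1696,.096],83)"
```

```text
t 14.07 pos [0.601  0.1696 0.0969] jaw 92.54 tilt 0.28 w 0.196 F [0.2 5.4 6.1] Tq [ 0.87 -0.09 -2.46]
shift cm [ 0.06 -0.    0.09] turn 9.54
```

>>> carry_out(moves=[[[0, 0, -1.5], [0, 0, 0], 1.2], [[0, 0, -3], [0, 0, 0], 1.2], [[0, 0, -3], [0, 0, 0], 1.2]])

```text
t: 14.45
eef_pos: [0.6013, 0.1696, 0.0969]
tool_rot: [0.002, -0.047, 0.999, 0.002]
contact_force: [1.5, 5.3, 6.0]
gripper_width: 0.198
```

```bash
python3 -c "
from h import *
go([.6004,.1696,.096],83)"
```

```text
t 14.45 pos [0.6013 0.1696 0.0969] jaw 95.34 tilt 0.33 w 0.198 F [1.5 5.3 6. ] Tq [ 0.94 -0.11 -3.55]
shift cm [0.09 0.01 0.09] turn 12.34
```

Torque has risen linearly (-1.3, -2.5, -3.6 N·m) since about 87°, which looks like the home stop with compliant fingers. I'll check the plate angle with a picture.

```bash
python3 - <<'E'
from h import *
s=snap("scene","pics/s7.png")
cv2.imwrite("pics/crop7.png",cv2.resize(s[125:245,255:415],(800,600),interpolation=cv2.INTER_CUBIC)[:,:,::-1])
E
```

View pics/crop7.png

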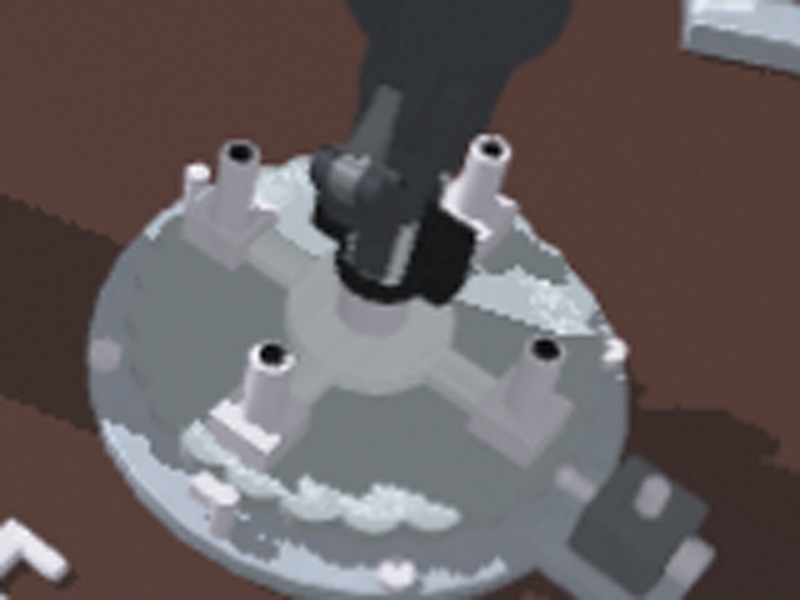

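The four tops are at crop (239,152), (491,149), (545,349) and (271,354), and the plate has turned. I'll fit its angle before and after, using the scene camera only.

```bash
cat > ang.py <<'E'
from h import *
def ang(px,g,nest_seen=True):
    px=np.array(px)
    w=np.array([onz("scene",u,.082)[:2] for u in px])
    def f(p): 
        return np.concatenate([min((p[:2]+.072*np.array([np.cos(p[2]+k*np.pi/2),np.sin(p[2]+k*np.pi/2)])-x for k in range(4)),key=np.linalg.norm) for x in w])
    r=least_squares(f,[.603,.167,np.radians(g)]); return r.x[:2],np.degrees(r.x[2]),np.abs(r.fun).max()
E
python3 - <<'E'
from ang import *
print(ang([[299.7,187],[363,162.9],[353.9,202]],-20))
print(ang(np.array([[249,133],[517,195],[191,335],[483,405]])/5.333+[265,125],-20))
print(ang(np.array([[239,152],[491,149],[545,349],[271,354]])/5+[255,125],-5))
go([.6,.17,.096],83)
E
```

```text
(array([0.60266665, 0.16777739]), np.float64(-22.327569399340867), np.float64(0.00015560871538683463))
(array([0.60223189, 0.16872218]), np.float64(-19.74373092522663), np.float64(0.00032972095121641676))
(array([0.60216933, 0.1681475 ]), np.float64(-0.9238519042158768), np.float64(0.00046796449281727437))
t 14.5 pos [0.6013 0.1696 0.097 ] jaw 95.33 tilt 0.33 w 0.197 F [1.5 5.8 6.2] Tq [ 0.94 -0.14 -3.53]
shift cm [0.12 0.05 0.1 ] turn 12.33
```

```bash
cat > q.sh <<'E'
python3 -c "
from h import *
o=bot.get_obs(); M=rot(o['tool_rot']); print('t',round(o['t'],2),'jaw',np.degrees(np.arctan2(M[1,1],M[0,1])).round(2),'Tz',o['torque'][2].round(2),'w',round(o['gripper_width'],3))"
E
chmod +x q.sh
```

>>> carry_out(moves=[[[0, 0, 4], [0, 0, 0], 1.2], [[0, 0, 8], [0, 0, 0], 1.2], [[0, 0, 8], [0, 0, 0], 1.2]])

```text
t: 14.88
eef_pos: [0.6016, 0.1696, 0.0968]
tool_rot: [0.002, 0.018, 1.0, 0.001]
contact_force: [2.7, 3.6, 5.4]
gripper_width: 0.196
```

```bash
q.sh
```

```text
t 14.88 jaw 87.97 Tz 0.16 w 0.196
```

>>> carry_out(moves=[[[0, 0, 1.5], [0, 0, 0], 1.2], [[0, 0, 3], [0, 0, 0], 1.2], [[0, 0, 3], [0, 0, 0], 1.2]])

```text
t: 15.25
eef_pos: [0.6016, 0.1695, 0.0969]
tool_rot: [0.002, 0.044, 0.999, 0.001]
contact_force: [3.5, 3.4, 5.3]
gripper_width: 0.197
```

```bash
q.sh
```

```text
t 15.25 jaw 84.95 Tz -0.07 w 0.197
```

>>> carry_out(moves=[[[0, 0, 1.5], [0, 0, 0], 1.2], [[0, 0, 3], [0, 0, 0], 1.2], [[0, 0, 3], [0, 0, 0], 1.2]])

```text
t: 15.62
eef_pos: [0.6015, 0.1695, 0.0968]
tool_rot: [0.002, 0.07, 0.998, 0.001]
contact_force: [3.6, 4.3, 5.9]
gripper_width: 0.194
```

```bash
q.sh
```

```text
t 15.62 jaw 81.92 Tz -0.15 w 0.194
```

>>> carry_out(moves=[[[0, 0, 1.5], [0, 0, 0], 1.2], [[0, 0, 3], [0, 0, 0], 1.2], [[0, 0, 3], [0, 0, 0], 1.2]])

```text
t: 16.0
eef_pos: [0.6016, 0.1694, 0.0969]
tool_rot: [0.002, 0.097, 0.995, 0.001]
contact_force: [3.6, 3.3, 5.2]
gripper_width: 0.195
```

```bash
q.sh
```

```text
t 16.0 jaw 78.89 Tz -0.41 w 0.195
```

>>> carry_out(moves=[[[0, 0, 1.5], [0, 0, 0], 1.2], [[0, 0, 3], [0, 0, 0], 1.2], [[0, 0, 3], [0, 0, 0], 1.2]])

```text
t: 16.38
eef_pos: [0.6015, 0.1693, 0.0968]
tool_rot: [0.002, 0.123, 0.992, 0.001]
contact_force: [3.0, 3.0, 5.7]
gripper_width: 0.201
```

```bash
q.sh
```

```text
t 16.38 jaw 75.87 Tz -0.45 w 0.201
```

>>> carry_out(moves=[[[0, 0, 1.5], [0, 0, 0], 1.2], [[0, 0, 3], [0, 0, 0], 1.2], [[0, 0, 3], [0, 0, 0], 1.2]])

```text
t: 16.75
eef_pos: [0.6015, 0.1693, 0.0969]
tool_rot: [0.002, 0.148, 0.989, 0.001]
contact_force: [3.2, 3.0, 5.9]
gripper_width: 0.196
```

```bash
q.sh
```

```text
t 16.75 jaw 73.0 Tz 0.36 w 0.196
```

>>> carry_out(moves=[[[0, 0, 1.5], [0, 0, 0], 1.2], [[0, 0, 3], [0, 0, 0], 1.2], [[0, 0, 3], [0, 0, 0], 1.2]])

```text
t: 17.12
eef_pos: [0.6015, 0.1692, 0.0968]
tool_rot: [0.002, 0.174, 0.985, 0.001]
contact_force: [3.0, 3.4, 6.4]
gripper_width: 0.197
```

```bash
q.sh
```

```text
t 17.12 jaw 69.95 Tz -0.1 w 0.197
```

>>> carry_out(moves=[[[0, 0, 1], [0, 0, 0], 1.2], [[0, 0, 2], [0, 0, 0], 1.2], [[0, 0, 2], [0, 0, 0], 1.2]])

```text
t: 17.5
eef_pos: [0.6015, 0.1692, 0.0969]
tool_rot: [0.002, 0.191, 0.982, 0.001]
contact_force: [3.7, 2.7, 5.6]
gripper_width: 0.202
```

```bash
q.sh
```

```text
t 17.5 jaw 67.95 Tz 0.04 w 0.202
```

>>> carry_out(moves=[[[0, 0, 1], [0, 0, 0], 1.2], [[0, 0, 2], [0, 0, 0], 1.2], [[0, 0, 2], [0, 0, 0], 1.2]])

```text
t: 17.88
eef_pos: [0.6015, 0.1692, 0.0969]
tool_rot: [0.002, 0.209, 0.978, 0.001]
contact_force: [2.5, 2.7, 6.6]
gripper_width: 0.193
```

```bash
q.sh
```

```text
t 17.88 jaw 65.92 Tz -0.17 w 0.193
```

>>> carry_out(moves=[[[0, 0, 1], [0, 0, 0], 1.2], [[0, 0, 2], [0, 0, 0], 1.2], [[0, 0, 2], [0, 0, 0], 1.2]])

```text
t: 18.25
eef_pos: [0.6014, 0.1691, 0.0969]
tool_rot: [0.002, 0.226, 0.974, 0.001]
contact_force: [2.5, 2.7, 6.9]
gripper_width: 0.2
```

```bash
q.sh
```

```text
t 18.25 jaw 63.91 Tz -0.17 w 0.2
```

>>> carry_out(moves=[[[0, 0, 1], [0, 0, 0], 1.2], [[0, 0, 2], [0, 0, 0], 1.2], [[0, 0, 2], [0, 0, 0], 1.2]])

```text
t: 18.62
eef_pos: [0.6014, 0.1691, 0.0969]
tool_rot: [0.002, 0.243, 0.97, 0.001]
contact_force: [2.8, 2.8, 6.6]
gripper_width: 0.196
```

```bash
q.sh
```

```text
t 18.62 jaw 61.9 Tz -0.25 w 0.196
```

>>> carry_out(moves=[[[0, 0, 1], [0, 0, 0], 1.2], [[0, 0, 2], [0, 0, 0], 1.2], [[0, 0, 2], [0, 0, 0], 1.2]])

```text
t: 19.0
eef_pos: [0.6014, 0.169, 0.0968]
tool_rot: [0.002, 0.26, 0.966, 0.001]
contact_force: [3.0, 2.6, 6.4]
gripper_width: 0.196
```

```bash
q.sh
```

```text
t 19.0 jaw 59.88 Tz -0.27 w 0.196
```

>>> carry_out(moves=[[[0, 0, 1], [0, 0, 0], 1.2], [[0, 0, 2], [0, 0, 0], 1.2], [[0, 0, 2], [0, 0, 0], 1.2]])

```text
t: 19.38
eef_pos: [0.6014, 0.169, 0.0968]
tool_rot: [0.002, 0.276, 0.961, 0.001]
contact_force: [2.3, 1.6, 7.5]
gripper_width: 0.196
```

```bash
q.sh; python3 - <<'E'
from h import *
s=snap("scene","pics/s8.png")
cv2.imwrite("pics/crop8.png",cv2.resize(s[125:245,255:415],(800,600),interpolation=cv2.INTER_CUBIC)[:,:,::-1])
E
```

```text
t 19.38 jaw 57.99 Tz 0.35 w 0.196
```

View pics/crop8.png

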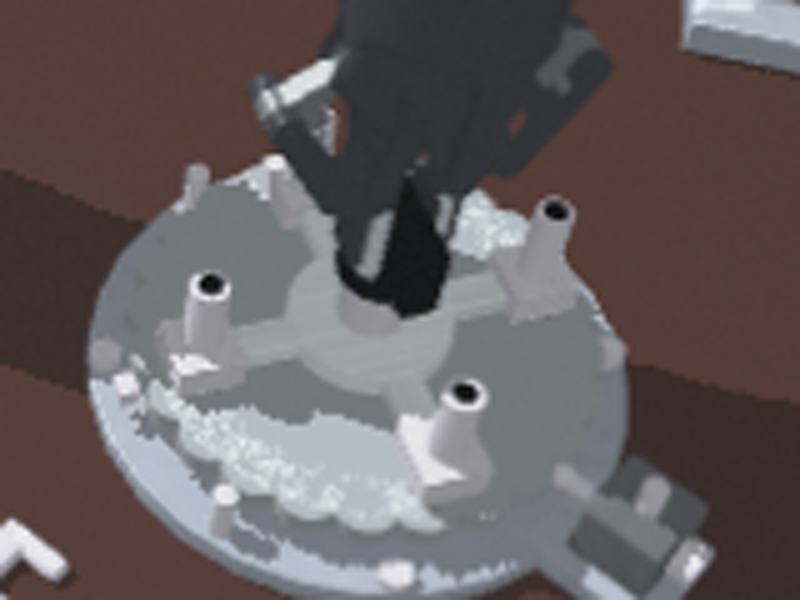

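The tops are visible at crop (556,211), (210,284) and (465,392). The seated boss is partly hidden behind the finger at about (290,180).

```bash
python3 - <<'E'
from ang import *
print(ang(np.array([[556,211],[210,284],[465,392]])/5+[255,125],-30))
E
```

```text
(array([0.602276  , 0.16845348]), np.float64(-32.24584764811792), np.float64(0.0003838054530490853))
```

Torque flips from negative to positive at about 74° and 59° jaw, marking notches 1 and 2, which puts the third near 43–44°. The image fit gives the same answer within 3°. I'll step on carefully.

>>> carry_out(moves=[[[0, 0, 2], [0, 0, 0], 1.2], [[0, 0, 5], [0, 0, 0], 1.2], [[0, 0, 5], [0, 0, 0], 1.2]])

```text
t: 19.8
eef_pos: [0.6013, 0.1689, 0.0969]
tool_rot: [0.002, 0.318, 0.948, 0.001]
contact_force: [2.1, 2.8, 6.2]
gripper_width: 0.198
```

```bash
q.sh
```

```text
t 19.8 jaw 52.88 Tz -0.11 w 0.198
```

>>> carry_out(moves=[[[0, 0, 1], [0, 0, 0], 1.2], [[0, 0, 2], [0, 0, 0], 1.2], [[0, 0, 2], [0, 0, 0], 1.2]])

```text
t: 20.18
eef_pos: [0.6013, 0.1689, 0.0969]
tool_rot: [0.002, 0.334, 0.942, 0.001]
contact_force: [2.2, 2.4, 7.2]
gripper_width: 0.197
```

```bash
q.sh
```

```text
t 20.18 jaw 50.92 Tz -0.07 w 0.197
```

>>> carry_out(moves=[[[0, 0, 1], [0, 0, 0], 1.2], [[0, 0, 2], [0, 0, 0], 1.2], [[0, 0, 2], [0, 0, 0], 1.2]])

```text
t: 20.55
eef_pos: [0.6012, 0.1689, 0.0969]
tool_rot: [0.002, 0.351, 0.936, 0.001]
contact_force: [1.7, 2.6, 7.1]
gripper_width: 0.2
```

```bash
q.sh
```

```text
t 20.55 jaw 48.9 Tz -0.21 w 0.2
```

>>> carry_out(moves=[[[0, 0, 1], [0, 0, 0], 1.2], [[0, 0, 2], [0, 0, 0], 1.2], [[0, 0, 2], [0, 0, 0], 1.2]])

```text
t: 20.92
eef_pos: [0.6012, 0.1688, 0.0969]
tool_rot: [0.001, 0.367, 0.93, 0.001]
contact_force: [1.5, 3.0, 6.7]
gripper_width: 0.203
```

```bash
q.sh
```

```text
t 20.93 jaw 46.88 Tz -0.23 w 0.203
```

>>> carry_out(moves=[[[0, 0, 1], [0, 0, 0], 1.2], [[0, 0, 1.5], [0, 0, 0], 1.2], [[0, 0, 1.5], [0, 0, 0], 1.2]])

```text
t: 21.3
eef_pos: [0.6012, 0.1688, 0.0968]
tool_rot: [0.001, 0.379, 0.925, 0.001]
contact_force: [1.6, 2.0, 7.7]
gripper_width: 0.201
```

```bash
q.sh
```

```text
t 21.3 jaw 45.4 Tz -0.21 w 0.201
```

>>> carry_out(moves=[[[0, 0, 0.5], [0, 0, 0], 1.2], [[0, 0, 1], [0, 0, 0], 1.2], [[0, 0, 1], [0, 0, 0], 1.2]])

```text
t: 21.68
eef_pos: [0.6012, 0.1688, 0.0969]
tool_rot: [0.001, 0.388, 0.922, 0.001]
contact_force: [2.0, 2.6, 6.8]
gripper_width: 0.195
```

```bash
q.sh
```

```text
t 21.68 jaw 44.39 Tz -0.2 w 0.195
```

>>> carry_out(moves=[[[0, 0, 0.5], [0, 0, 0], 1.2], [[0, 0, 1], [0, 0, 0], 1.2], [[0, 0, 1], [0, 0, 0], 1.2]])

```text
t: 22.05
eef_pos: [0.6012, 0.1688, 0.0969]
tool_rot: [0.001, 0.395, 0.919, 0.001]
contact_force: [1.9, 2.4, 8.8]
gripper_width: 0.201
```

```bash
q.sh; python3 - <<'E'
from h import *
c=np.array([.6023,.1684])
for u,z in(([575,480],.03),([575,480],.04),([640,510],.05),([640,510],.06),([655,495],.065)):
    d=onz("scene",np.array(u)/5+[255,125],z)[:2]-c; print(z,np.linalg.norm(d).round(3),np.degrees(np.arctan2(d[1],d[0])).round(1))
s=snap("scene","pics/s9.png")
cv2.imwrite("pics/crop9.png",cv2.resize(s[125:245,255:415],(800,600),interpolation=cv2.INTER_CUBIC)[:,:,::-1])
E
```

```text
t 22.05 jaw 43.43 Tz 0.01 w 0.201
0.03 0.103 -2.6
0.04 0.105 -6.7
0.05 0.131 -6.4
0.06 0.134 -9.6
0.065 0.134 -7.2
```

View pics/crop9.png

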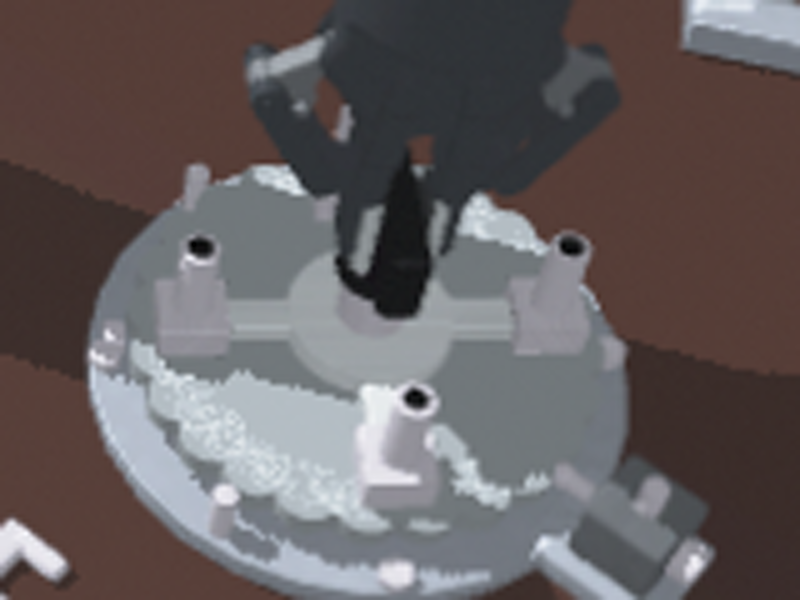

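The tops are at crop (571,246), (201,246) and (415,398). The torque has just risen to about zero at 43.4°.

```bash
python3 - <<'E'
from ang import *
print(ang(np.array([[571,246],[201,246],[415,398]])/5+[255,125],-45))
E
```

```text
(array([0.60221546, 0.16865323]), np.float64(-47.167287335089924), np.float64(0.00040823836547854153))
```

>>> carry_out(moves=[[[0, 0, 0.5], [0, 0, 0], 1.2], [[0, 0, 1], [0, 0, 0], 1.2], [[0, 0, 1], [0, 0, 0], 1.2]])

```text
t: 22.48
eef_pos: [0.6012, 0.1688, 0.0968]
tool_rot: [0.002, 0.402, 0.916, 0.001]
contact_force: [1.6, 1.6, 6.5]
gripper_width: 0.201
```

```bash
q.sh
```

```text
t 22.48 jaw 42.56 Tz 0.72 w 0.201
```

>>> carry_out(moves=[[[0, 0, 0.5], [0, 0, 0], 1.2], [[0, 0, 1], [0, 0, 0], 1.2], [[0, 0, 1], [0, 0, 0], 1.2]])

```text
t: 22.85
eef_pos: [0.6012, 0.1687, 0.0969]
tool_rot: [0.001, 0.411, 0.912, 0.001]
contact_force: [1.5, 0.5, 6.6]
gripper_width: 0.2
```

```bash
q.sh
```

```text
t 22.85 jaw 41.51 Tz 0.41 w 0.2
```

>>> carry_out(moves=[[[0, 0, -0.6], [0, 0, 0], 1.2], [[0, 0, -0.6], [0, 0, 0], 1.2], [[0, 0, -0.6], [0, 0, 0], 1.2]])

```text
t: 23.22
eef_pos: [0.6011, 0.1687, 0.0969]
tool_rot: [0.001, 0.406, 0.914, 0.001]
contact_force: [1.4, 1.5, 7.4]
gripper_width: 0.196
```

```bash
q.sh; python3 - <<'E'
from h import *
s=snap("scene","pics/s10.png");t=snap("top","pics/t10.png")
k=lambda i,y,x:cv2.resize(i[y:y+90,x:x+120],(400,300),interpolation=cv2.INTER_CUBIC)
cv2.imwrite("pics/crop10.png",np.vstack([np.hstack([k(s,130,265),k(t,120,135)]),np.hstack([k(s,255,130),k(t,130,280)])])[:,:,::-1])
E
```

```text
t 23.23 jaw 42.06 Tz 0.21 w 0.196
```

View pics/crop10.png

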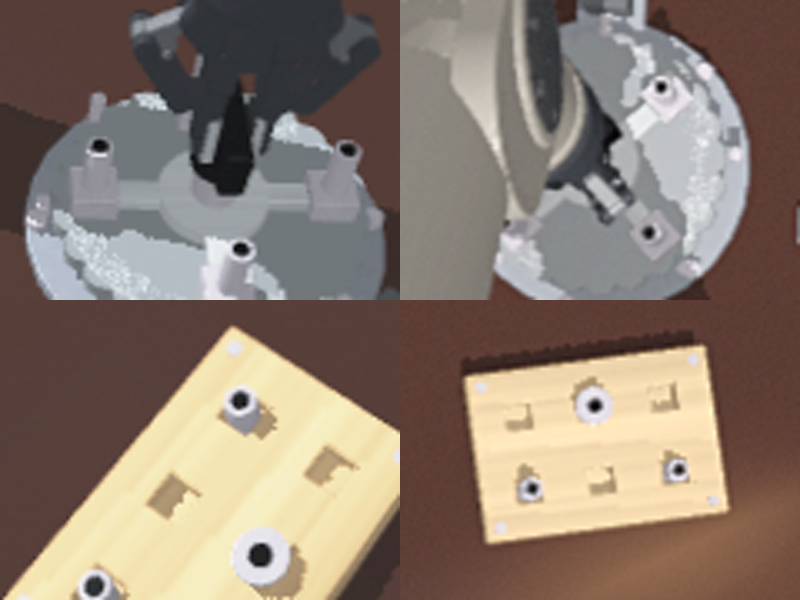

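The other tray parts are in their pockets. The plate arms sit at about 47–48°, with the fingers on the bar. I'll do one last angle check and hand in.

```bash
python3 - <<'E'
from ang import *
print(ang(np.array([[99,147],[348,149],[240,249]])/3.333+[265,130],-45))
bot.hand_in(); print(bot.get_obs()["t"])
E
```

```text
(array([0.60209234, 0.16796144]), np.float64(-47.90799730693861), np.float64(0.0005715439799525157))
the job is handed in; nothing more can be done
the job is handed in; nothing more can be done
```

I put the long boss in the empty socket and released it. I then gripped the T-bar at 80 N, turned the table back to the home stop, and counted clockwise to the third click. I handed in at about 23 s, still holding the knob; no verdict is reported.

**Boss:** After release its top was level with the fixed bosses and at the predicted position. It still looked upright at the home stop. At the third stop the gripper hid it, so I could not see it at hand-in.

**Home stop:** The wrist moment rose steadily to -3.6 N·m, and the picture put the bar at -0.9° there.

**Third click:** The moment flipped sign near jaw angles 74°, 59° and 43°, about 15° apart. I stopped at a jaw angle of 42.1° with 0.2 N·m on the wrist. The last picture put the bar at -47.9°, which is 47.0° from the pressed home stop; about 46° was expected.

**Tray:** The last pictures show the other three parts in their pockets.

**What disagreed:**
- **Start angle:** The bar first measured about -22°, and -20° after the boss was placed. Counting back from the clicks, notch 1 should be nearer -17° to -19°.
- **Moment between notches:** It did not follow a clean detent shape.
- **Plunger direction:** It was too uncertain to use as a check.
- **Cameras:** They differed by about 3–4 mm in x.

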